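# Stow the tooling cases in the cart bay and shut its gate

## Task

Stack the two loose steel tooling cases onto the case already standing in the cart's bay, the taller one first and the flat one on top, each squarely in line with the one below (latch at either end). Then push the bay's gate shut until it snaps home on its catch. Leave the bottom case where it stands and do not disturb the gauge finger, radius gauge or adjusting screw.

Things in the scene. Friction and masses are not known exactly. Their poses are not given: they have to be found in the camera images.
- base_case: closed sheet-steel tooling case, a plain box 110 (its x) x 62 (its y) x 40 (z) mm with a dark lid seam near the top, a small latch on its -x end and a flat grey panel on top. Origin: centre of its underside, z up. The bottom case, about 0.9 kg, standing on the 6 mm thick floor of the bay; it stays there.
- tall_case: closed sheet-steel tooling case, a plain box 110 (its x) x 62 (its y) x 48 (z) mm with a dark lid seam near the top, a small latch on its -x end and a flat grey panel on top. Origin: centre of its underside, z up. The taller of the two cases lying on the cart top, about 0.55 kg.
- flat_case: closed sheet-steel tooling case, a plain box 110 (its x) x 62 (its y) x 28 (z) mm with a dark lid seam near the top, a small latch on its -x end and a flat grey panel on top. Origin: centre of its underside, z up. The flatter of the two cases lying on the cart top, about 0.35 kg.
- bay: fixed aluminium bay, open above, floor 6 mm thick. Sheet sides 46 mm high with inner faces at x = -91, x = +101, y = +86 mm; 102 mm high, 10 mm square posts centred at x = -93 and +103, y = -85 and +86 mm; an 8 mm round rail over the +y side, 95 mm up. The gate closes its -y side. Origin: on the cart top near the middle of the floor, axes along the sides.
- gate (a joint): gate angle, rad: 0 = shut on its catch, grows to 1.25 swinging outward. Steel panel 6 mm thick, 4 to 154 mm from the hinge line, 10 to 102 mm above the cart. In the bay frame the hinge line is at x = -80, y = -85 mm; shut, it runs along +x; it opens towards -y and stays where left. A sprung roller at its free end must be overrun in the last 0.09 rad (about 6 N).
- gate_push (a point): point on the gate's outer face, 130 mm from the hinge line and 80 mm above the cart top; its x axis runs along the gate from the hinge to the free edge, its -y axis points outward (push along +y to close).
- gate_hinge (a point): point on the gate's upright hinge line, 100 mm above the cart top; its axes turn with the gate.
- die_stand: bystander, fixed: slotted aluminium stand 85 x 200 mm with four upright V-die sections of polished steel, about 105 mm high overall. Origin: centre of its underside.
- gauge_finger: bystander: green anodized back gauge finger, 100 x 26 x 30 mm, lying loose. Origin: centre of its underside.
- radius_gauge: bystander: flat brass radius gauge with two round ends, 103 x 40 x 5 mm, lying loose. Origin: underside, midway between the centres of its round ends.
- adjusting_screw: bystander: knurled steel adjusting screw standing on its 32 mm diameter head, 53 mm high. Origin: centre of its underside.
Not all that is in view belongs to the job. Leave any yellow look-alike of the tall_case alone.

How it is judged:
By the outcome, as a careful person would: the job done as asked, in the order asked, and still so for the second after the job is handed in, with the robot touching nothing.
It also fails if it takes over 72 s, if anything falls off the work surface, if the arm or the gripper's body presses on something with over 40 N, if the wrist force passes 120 N, or if a joint passes its speed limit or range.

## Robot

A 6-joint arm with a two-finger parallel gripper is mounted at the origin on the work surface. World frame = base frame: x ahead of the robot, y to its left, z up, the work surface at z = 0. Lengths are in m, angles in rad, forces in N, time in s.
With the tool pointing down it reaches from about 0.4 to 0.825 m from the base axis. Payload 7 kg.
Tool frame: the origin (TCP) lies on the centre line of the jaws, within the pads' length; the fingertips stand 25 mm ahead of it and the grasp point (between the pads) lies 6 mm ahead of it (r.tips_ahead is the distance from the TCP to the fingertips, in m); z points along the fingers, y is the line along which they close (so a half turn about z gives the same grasp; the last joint's range is limited). The gripper opens to 85 mm and grips with 20 to 120 N. Pads are 22 mm wide; open, the fingers measure 114 mm over their backs; the gripper's body (76 mm by 85 mm) begins 54 mm behind the grasp point. The pads swing forward as they close: fully open they stand 13 mm farther back than shut.
Start: joints at [1.44, 0.359, 0.012, 0, -1.224, -0.288], TCP at [0.275, 0.617, 0.256] pointing down, gripper open.
Joint ranges: [-3.07, 3.07], [-1.43, 2.12], [-1.02, 1.25], [-3.03, 1.67], [-3.05, -0], [-3.03, 3.03]. Speed limits (rad/s): [2.39, 2.39, 3.01, 3.14, 3.14, 3.14].

## Interface

Orientations are given as [roll, pitch, yaw] about the fixed x, y, z axes, in that order (R = Rz(yaw) Ry(pitch) Rx(roll)).
In Python, from cell import r, release, close_gripper, ik, imaging, order, monitor gives the robot as it stands. The module is installed in compiled form; this text tells all that it offers. Calls block until the motion is done:
- r.move_to(position, orientation): joint-space move of the TCP to a pose.
- r.servo_line(position, rot=None, max_speed=0.15, guard=None): straight line of the TCP; rot=None keeps the orientation; max_speed is the mean speed in m/s. With guard (N) it stops when the force on the tool has changed by that much, and returns True; else False.
- r.move_j(angles): joint-space move.
- release() and close_gripper(): open the fingers fully, or close them until they stop; the grip force is fixed at half the most.
- r.wait(seconds).
- ik(position, orientation): joint angles nearest the present ones, or None.
- imaging.read_camera(name): name is "scene" or "top" or "wrist"; returns a dict with "image" (420x560x3 uint8, red, green, blue), "fov_y" (degrees; the focal length in pixels is half the picture's height over the tangent of half this angle, whatever the lens; pixels are square), "cx", "cy" (the principal point, pixels), "dist" ([k1, k2, p1, p2, k3] as OpenCV has them; the pictures are not rectified), "rvec" (rotation vector, rad) and "tvec" (3), from world to camera coordinates, as OpenCV has them. Camera axes: x right, y down, z forward; pixel columns grow to the right and rows downward; lengths in m; the calibration is good to about 2 mm. A picture is of the moment at which its call begins. There is no depth.
A pose or a line that the arm cannot do raises r.MotionError and nothing moves.
- order.sign_off(): hands the job in; it is judged then, once.
Readings, each from a call of its own:
- monitor.read_t(): time.
- monitor.read_joint_pos(): joint angles.
- monitor.read_dq(): joint speeds.
- monitor.read_joint_efforts(): joint torques, N m.
- monitor.read_ee_pos(): TCP position.
- monitor.read_orientation(): TCP orientation.
- monitor.read_wrist_force(): force on the tool from outside, world axes, zero at the start.
- monitor.read_wrist_torque(): the same for the moment, N m.
- monitor.read_finger_gap(): opening from 0.0 (shut) to 1.0 (fully open).
- monitor.read_finger_force(): force on a finger pad.
Only numpy, scipy, OpenCV 4.12 (cv2) and the standard library are available. Lean on these libraries where they do the work, as an engineer would, in place of code of your own. Each camera call takes 0.05 s, during which the arm holds its last target. There are 200 camera calls.

## Working session

There is one attempt and no reset: what is moved stays moved. The work goes in short steps, each a Python script; the robot and the scene stay as the last script left them, time stands still between calls to the robot, and variables do not carry over. Pictures are saved under pics/ and viewed, at most 10 in all, crops included, and the job is handed in when it is done.

```bash
ls; mkdir -p pics; python3 - <<'E'
from cell import imaging,monitor
import cv2,pickle
d={}
for n in("scene","top","wrist"):
    c=imaging.read_camera(n); d[n]=c
    cv2.imwrite(f"pics/{n}0.png",c["image"][:,:,::-1])
    print(n,c["fov_y"],c["cx"],c["cy"],c["dist"],c["rvec"],c["tvec"])
pickle.dump(d,open("cams0.pkl","wb"))
print(monitor.read_t(),monitor.read_orientation())
E
```

```text
pics
scene 50.88071343383815 277.49493709123476 210.19771912375975 [-0.12706273  0.          0.          0.          0.        ] [ 2.41923407  1.00990785 -0.30409815] [-0.35079682 -0.33399807  1.16106109]
top 50.89904194329903 277.55855042947917 204.52332210040825 [-0.10590278  0.          0.          0.          0.        ] [ 2.20315525 -2.18939834  0.07114353] [-0.06046413  0.59310548  1.08866639]
wrist 67.52090064982148 275.0307558341157 206.90074532292542 [-0.06645569  0.          0.          0.          0.        ] [-1.59660276  2.46222809  0.40621717] [ 0.6737822  -0.04316781  0.38038023]
0.15 [ 3.14029736e+00 -1.72112935e-04 -4.18902284e-01]
```

View pics/scene0.png

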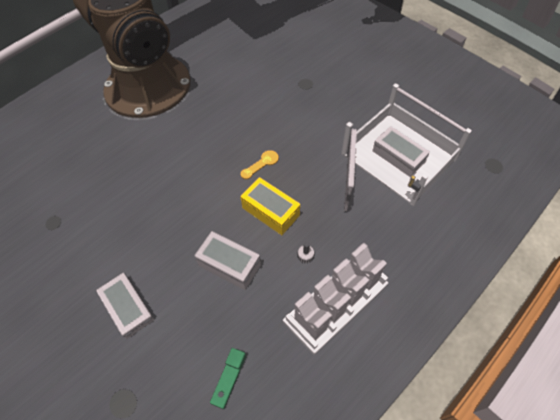

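View pics/top0.png

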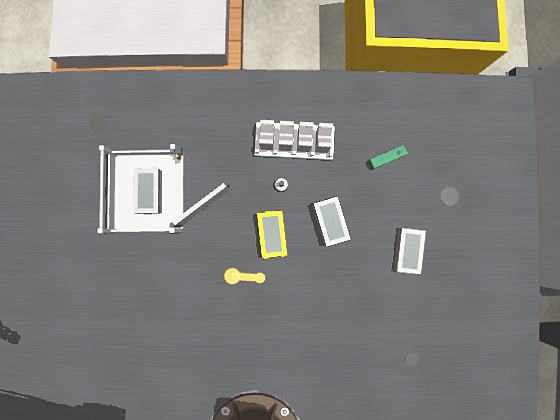

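The scene view shows the tall case at about (228,258), the flat case at (124,303), the yellow look-alike at (270,203), and the bay at (405,155) with its gate open. In the top view the tall case is at (330,221), the flat case at (410,251), the base case at (146,190), and the gate runs from (178,228) to (226,186).

```bash
cat > h.py <<'E'
import numpy as np,cv2,pickle
def K(c):
    f=c["image"].shape[0]/2/np.tan(np.radians(c["fov_y"])/2)
    return np.array([[f,0,c["cx"]],[0,f,c["cy"]],[0,0,1.]])
def p2w(c,uv,z):
    uv=np.asarray(uv,float).reshape(-1,1,2)
    n=cv2.undistortPoints(uv,K(c),np.asarray(c["dist"],float)).reshape(-1,2)
    R=cv2.Rodrigues(np.asarray(c["rvec"],float))[0]; t=np.asarray(c["tvec"],float).ravel()
    d=np.c_[n,np.ones(len(n))]@R; o=-R.T@t
    return (o+d*((z-o[2])/d[:,2])[:,None])[:,:2]
def w2p(c,P):
    return cv2.projectPoints(np.asarray(P,float).reshape(-1,1,3),np.asarray(c["rvec"],float),np.asarray(c["tvec"],float),K(c),np.asarray(c["dist"],float))[0].reshape(-1,2)
def box(c,x,y,a,z,L=.110,W=.062):
    s=np.array([[-1,-1],[1,-1],[1,1],[-1,1]])*[L/2,W/2]
    R=np.array([[np.cos(a),-np.sin(a)],[np.sin(a),np.cos(a)]])
    return w2p(c,np.c_[s@R.T+[x,y],np.full(4,z)])
def panel(c,guess_uv,ztop,box_px=30):
    """grey-green panel blob near a pixel -> centre, yaw, sizes in world at height ztop"""
    im=c["image"].astype(int); R,G,B=im[...,0],im[...,1],im[...,2]
    m=((G-R>5)&(G>90)&(G<215)).astype(np.uint8)
    n,l,st,ce=cv2.connectedComponentsWithStats(m)
    k=min((i for i in range(1,n) if st[i,4]>150),key=lambda i:np.hypot(*(ce[i]-guess_uv)))
    cn=max(cv2.findContours((l==k).astype(np.uint8),cv2.RETR_EXTERNAL,cv2.CHAIN_APPROX_NONE)[0],key=len)
    w=p2w(c,cn[:,0],ztop)
    (cx,cy),(a,b),an=cv2.minAreaRect((w*1000).astype(np.float32))
    an=np.radians(an)
    if a<b: an+=np.pi/2
    an=(an+np.pi/2)%np.pi-np.pi/2
    return np.array([cx/1000,cy/1000,an]),max(a,b),min(a,b),st[k,4]
E
python3 - <<'E'
from h import *
d=pickle.load(open("cams0.pkl","rb")); c=d["top"]
for n,g,z in(("base",(146,190),.046),("tall",(330,221),.048),("flat",(410,251),.028),("yel",(271,235),.048)):
    print(n,panel(c,g,z), c["image"][g[1],g[0]])
s=d["scene"]
for n,g,z in(("base",(403,147),.046),("tall",(228,256),.048),("flat",(125,303),.028)):
    print(n,panel(s,g,z), s["image"][g[1],g[0]])
print("posts",p2w(c,[(102,149),(103,231),(181,149),(174,231)],.102))
print("gate",p2w(c,[(178,224),(226,186)],.102))
for n,cr in(("top",(90,110,440,290)),):
    x0,y0,x1,y1=cr
    cv2.imwrite("pics/topcrop.png",cv2.resize(d[n]["image"][y0:y1,x0:x1,::-1],None,fx=2.28,fy=2.28,interpolation=cv2.INTER_CUBIC))
E
```

```text
base (array([0.62557184, 0.2702822 , 0.02617641]), 84.61909484863281, 35.181884765625, np.int32(521)) [165 175 171]
tall (array([ 0.55227704, -0.18864105,  0.29693407]), 86.51683044433594, 38.7305793762207, np.int32(563)) [183 192 190]
flat (array([ 0.47919351, -0.3912019 , -0.11057578]), 85.98663330078125, 38.24147415161133, np.int32(514)) [179 190 185]
yel (array([ 0.52041022, -0.04234045,  0.11818932]), 86.25566101074219, 38.11344528198242, np.int32(562)) [175 187 181]
base (array([ 0.72323474, -0.3354566 , -1.10733143]), 101.25505065917969, 27.584714889526367, np.int32(925)) [140 144 141]
tall (array([ 0.72367487, -0.33553958, -1.10733206]), 100.9895248413086, 27.512346267700195, np.int32(925)) [138 142 140]
flat (array([ 0.71927405, -0.33471045, -1.10733163]), 103.64478302001953, 28.235700607299805, np.int32(925)) [141 144 143]
posts [[0.71762894 0.36044324]
 [0.52395296 0.35181638]
 [0.71740703 0.1708286 ]
 [0.52566673 0.18333045]]
gate [[0.54194585 0.17424552]
 [0.63090577 0.06380075]]
```

View pics/topcrop.png

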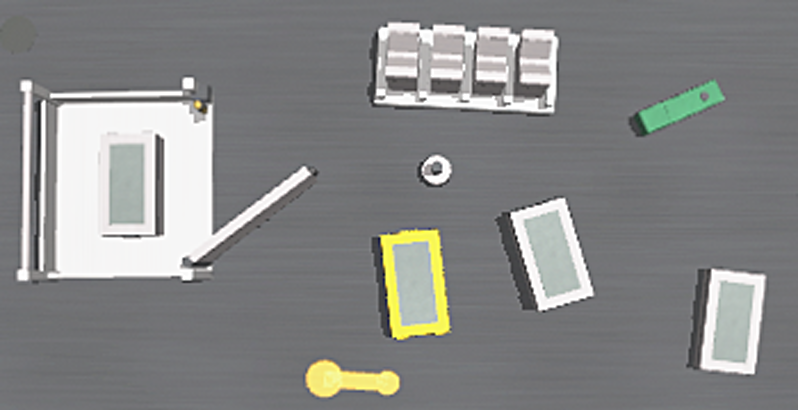

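The crop confirms the layout. The panels measure about 86 x 38 mm in all four cases, which is consistent. The bay is close to world-aligned, with the gate about 0.9 rad open. Next I'll refine each pose with the wrist camera.

```bash
python3 - <<'E'
from h import *
from cell import r,imaging,monitor
d={};print(monitor.read_t())
for n,p,z,yaw in(("base",(.6256,.2703),.046,.026),("flat",(.4792,-.3912),.028,-.11),("tall",(.5523,-.1886),.048,.297)):
    r.move_to([*p,.26],[np.pi,0,yaw]); c=imaging.read_camera("wrist"); d[n]=c
    R=cv2.Rodrigues(np.asarray(c["rvec"]))[0]; print(n,monitor.read_t(),"cam",-R.T@np.ravel(c["tvec"]),monitor.read_ee_pos(),monitor.read_orientation())
    g=w2p(c,[*p,z])[0]; print(g,panel(c,g,z))
    cv2.imwrite(f"pics/w_{n}.png",c["image"][:,:,::-1])
pickle.dump(d,open("cams1.pkl","wb"))
cv2.imwrite("pics/m1.png",cv2.resize(np.hstack([d[n]["image"][:,:,::-1] for n in d]),(800,200)))
E
```

```text
0.15
base 1.9917 cam [0.70750051 0.27292987 0.37758742] [0.62519236 0.27126163 0.25997139] [-3.14150276e+00  2.54326680e-05  2.70219390e-02]Traceback (most recent call last):
  File "<stdin>", line 7, in <module>
  File "h.py", line 22, in panel
    k=min((i for i in range(1,n) if st[i,4]>150),key=lambda i:np.hypot(*(ce[i]-guess_uv)))
ValueError: min() iterable argument is empty
```

```bash
python3 - <<'E'
from h import *
from cell import r,imaging,monitor
d={};r.wait(.2)
for n,p,z,yaw in(("base",(.6256,.2703),.046,.026),("flat",(.4792,-.3912),.028,-.11),("tall",(.5523,-.1886),.048,.297)):
    if n!="base": r.move_to([*p,.26],[np.pi,0,yaw]); r.wait(.2)
    c=imaging.read_camera("wrist"); d[n]=c
    g=w2p(c,[*p,z])[0].astype(int); print(n,monitor.read_t(),g,c["image"][g[1],g[0]],monitor.read_ee_pos()-np.array([*p,.26]))
pickle.dump(d,open("cams1.pkl","wb"))
cv2.imwrite("pics/m1.png",cv2.resize(np.hstack([d[n]["image"][:,:,::-1] for n in d]),(800,200)))
E
```

```text
base 2.2417 [275 179] [101 101  98] [-2.49511529e-04  5.90152229e-04 -4.08300644e-06]
flat 4.9 [275 176] [238 241 238] [ 3.64147489e-04  3.84961338e-04 -5.65381705e-05]
tall 6.0167 [274 180] [154 155 151] [-2.69992855e-04 -9.80638312e-04 -8.10831141e-05]
```

View pics/m1.png

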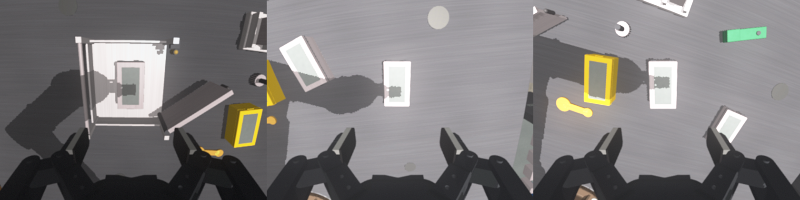

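The wrist montage shows base, flat and tall near the image centre. The arm's shadow falls across the panels, so I'll fit the projected outlines to image edges instead of thresholding colour.

```bash
cat >> h.py <<'E'
from scipy.optimize import minimize
from scipy.ndimage import map_coordinates
def outline(c,p,z,n=40):
    out=[]
    for L,W in((.110,.062),(.086,.038)):
        q=np.array([[-1,-1],[1,-1],[1,1],[-1,1],[-1,-1]])*[L/2,W/2]
        s=np.concatenate([q[i]+(q[i+1]-q[i])*np.linspace(.04,.96,n)[:,None] for i in range(4)])
        a=p[2];s=s@np.array([[np.cos(a),np.sin(a)],[-np.sin(a),np.cos(a)]])+p[:2]
        out.append(w2p(c,np.c_[s,np.full(len(s),z)]))
    return np.concatenate(out)
def fit(c,p0,z):
    g=cv2.cvtColor(c["image"],cv2.COLOR_RGB2GRAY).astype(np.float32)
    p=np.array(p0,float); best=None
    for sg in(2.5,1.2,.8):
        b=cv2.GaussianBlur(g,(0,0),sg); m=np.hypot(cv2.Sobel(b,5,1,0),cv2.Sobel(b,5,0,1)); m=np.minimum(m,np.percentile(m,97))
        def cost(v):
            uv=outline(c,[v[0],v[1],v[2]/20],z); return -map_coordinates(m,[uv[:,1],uv[:,0]],order=1).mean()
        st=[p*[1,1,20]+d for d in np.random.default_rng(0).normal(0,[.0015,.0015,.02*20/10],(8,3))]
        rs=[minimize(cost,s,method="Nelder-Mead",options=dict(initial_simplex=s+np.array([[0,0,0],[.003,0,0],[0,.003,0],[0,0,.5]]),xatol=1e-5)) for s in st]
        best=min(rs,key=lambda q:q.fun); p=best.x*[1,1,1/20]
    return p,best.fun
def overlay(c,p,z,half=70,sc=4):
    u=outline(c,p,z); m=u.mean(0).astype(int)
    x0,y0=np.maximum(m-half,0)
    im=cv2.resize(c["image"][y0:y0+2*half,x0:x0+2*half,::-1],None,fx=sc,fy=sc,interpolation=cv2.INTER_NEAREST).copy()
    for q in u: cv2.circle(im,tuple(int(v) for v in (q-[x0,y0]+.5)*sc),1,(0,0,255),-1)
    return im
E
python3 - <<'E'
from h import *
d=pickle.load(open("cams1.pkl","rb"));t=pickle.load(open("cams0.pkl","rb"))["top"]
o=[]
for n,p,z in(("base",(.6256,.2703,.026),.046),("flat",(.4792,-.3912,-.11),.028),("tall",(.5523,-.1886,.297),.048)):
    a,f=fit(d[n],p,z); b,g=fit(t,p,z); print(n,a.round(4),f,b.round(4),g)
    o.append(np.vstack([cv2.resize(overlay(d[n],a,z,65,4),(266,266)),cv2.resize(overlay(t,b,z,32,8),(266,266))]))
cv2.imwrite("pics/m2.png",np.hstack(o))
E
```

```text
base [0.6233 0.2718 0.017 ] -112.6815185546875 [0.6263 0.2695 0.0084] -143.93807983398438
flat [ 0.4779 -0.3888 -0.1179] -88.80958557128906 [ 0.4791 -0.3912 -0.1179] -195.0926055908203
tall [ 0.5509 -0.1863  0.2942] -104.32576751708984 [ 0.5523 -0.1885  0.2918] -189.3060760498047
```

View pics/m2.png

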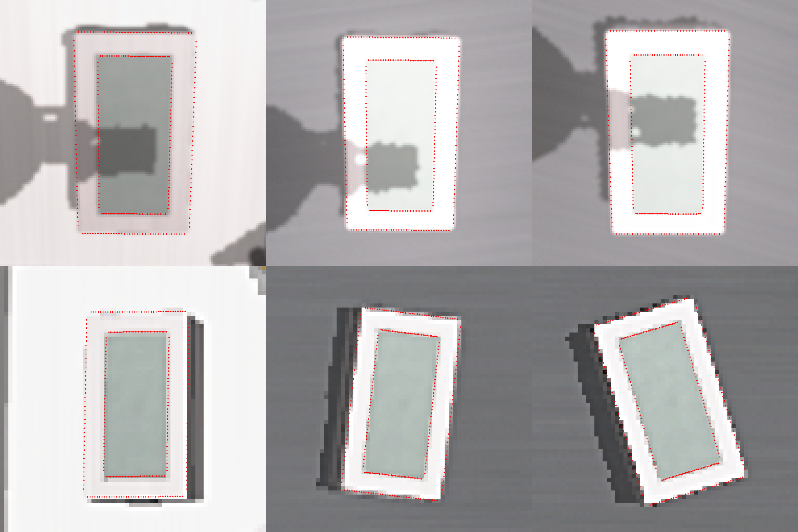

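The wrist fits are tight, and the wrist-to-top offset is consistent at about (-1.4, +2.3) mm. I'll grasp the tall case, then re-measure it in the hand. That gives the wrist camera's lateral bias, since the gripper centres the case in y.

```bash
python3 - <<'E'
from h import *
from cell import r,imaging,monitor,close_gripper
a=.2942; x,y=.5509,-.1863+.0  
# split the y difference between cameras for the grasp centre (y only): tool-y shift -1.1 mm
x,y=x+.0011*np.sin(a),y-.0011*np.cos(a)
r.move_to([x,y,.12],[np.pi,0,a])
print(r.servo_line([x,y,.034],max_speed=.12,guard=15))
close_gripper(); print("gap",monitor.read_finger_gap(),monitor.read_finger_force(),monitor.read_ee_pos())
r.servo_line([x,y,.22],max_speed=.2); r.wait(.2)
P=np.array(monitor.read_ee_pos()); print(P,monitor.read_orientation(),monitor.read_wrist_force(),monitor.read_t())
c=imaging.read_camera("wrist"); pickle.dump(c,open("held1.pkl","wb"))
z=P[2]-.034+.048
p,f=fit(c,[*P[:2],a],z); D=p[:2]-P[:2]
print(p,f,"tool dx,dy",D@[np.cos(a),np.sin(a)],D@[-np.sin(a),np.cos(a)])
cv2.imwrite("pics/held1.png",np.hstack([cv2.resize(c["image"][:,:,::-1],(373,280)),cv2.resize(overlay(c,p,z,110,2),(420,280))]))
E
```

```text
False
gap 0.7152063529638146 66.9113838672638 [ 0.55178758 -0.18727081  0.03513857]
[ 0.55072041 -0.18730437  0.21872207] [-3.14079937e+00  2.11294786e-03  2.94104429e-01] [-0.4525589   0.0793641  -5.55984304] 9.1333
[ 0.55104797 -0.1863187   0.29315902] -58.65590286254883 tool dx,dy 0.0005992996231134217 0.0008483452982800787
```

View pics/held1.png

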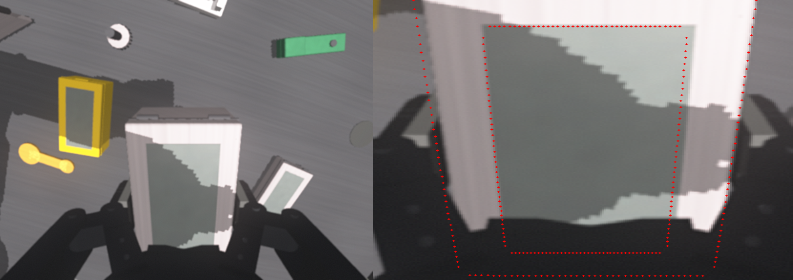

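The tall case is held level and centred. The dotted outline is slightly too small, with the panel's right edge at 693 against 687 fitted, because shadow edges pulled the fit. I'll refit with height and pitch free, using only the visible part.

```bash
cat > heldfit.py <<'E'
from h import *
def pts(n=50):
    out=[]
    for L,W in((.110,.062),(.086,.038)):
        x=np.linspace(-.012,L/2-.003,n); yy=np.linspace(-W/2+.003,W/2-.003,n)
        out+= [np.c_[x,0*x+W/2],np.c_[x,0*x-W/2],np.c_[0*yy+L/2,yy]]
    s=np.concatenate(out); return np.c_[s,0*s[:,0]]
def hfit(c,P,a,ztop):
    g=cv2.cvtColor(c["image"],cv2.COLOR_RGB2GRAY).astype(np.float32)
    S=pts()
    def world(v):  # dx,dy (tool/case axes), dyaw, dz, pitch
        A=a+v[2]; R=cv2.Rodrigues(np.array([0,0,A]))[0]@cv2.Rodrigues(np.array([0,v[4],0.]))[0]
        Rt=cv2.Rodrigues(np.array([0,0,a]))[0]
        return S@R.T+Rt@[v[0],v[1],0]+[P[0],P[1],ztop+v[3]]
    best=None
    for sg in(2.,1.):
        b=cv2.GaussianBlur(g,(0,0),sg); m=np.hypot(cv2.Sobel(b,5,1,0),cv2.Sobel(b,5,0,1)); m=np.minimum(m,60)
        def cost(v):
            uv=w2p(c,world(v)); return -map_coordinates(m,[uv[:,1],uv[:,0]],order=1).mean()+ (v[3]/.02)**2+(v[4]/.2)**2
        starts=[best.x] if best is not None else [np.array([dx,dy,0,dz,pt]) for dx in(-.003,0,.003) for dy in(-.003,0,.003) for dz in(0,.003) for pt in(0,.03)]
        sx=np.vstack([np.zeros(5),np.diag([.002,.002,.02,.002,.03])])
        best=min((minimize(cost,s,method="Nelder-Mead",options=dict(initial_simplex=s+sx,maxiter=800,xatol=1e-6)) for s in starts),key=lambda q:q.fun)
    return best.x,best.fun,w2p(c,world(best.x))
E
python3 - <<'E'
from heldfit import *
c=pickle.load(open("held1.pkl","rb"))
v,f,uv=hfit(c,[.55072,-.18730],.2941,.2187+.014)
print(v.round(4),f)
im=cv2.resize(c["image"][190:420,160:390,::-1],None,fx=2.6,fy=2.6,interpolation=cv2.INTER_NEAREST)
for q in uv: cv2.circle(im,tuple(int(t) for t in (q-[160,190]+.5)*2.6),1,(0,0,255),-1)
cv2.imwrite("pics/held1b.png",im)
E
```

```text
[-0.0001 -0.0001 -0.0108  0.0002  0.0596] -49.104516714845815
```

View pics/held1b.png

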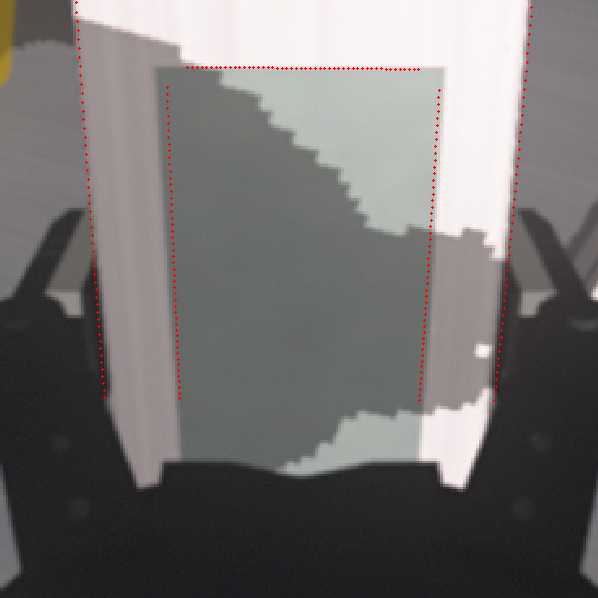

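Lid edges and fingers are symmetric about column 302, so the lateral bias at close range is only a few tenths of a millimetre. Next I'll place the case, then check it from above.

```bash
python3 - <<'E'
from heldfit import *
from cell import r,imaging,monitor,release
x,y,a=.6233,.2707,.019
r.move_to([x,y,.22],[np.pi,0,a])
r.servo_line([x,y,.10],max_speed=.12)
print(r.servo_line([x,y,.078],max_speed=.03,guard=6),monitor.read_ee_pos(),monitor.read_orientation(),monitor.read_wrist_force())
release(); P=monitor.read_ee_pos(); print(P)
r.servo_line([P[0],P[1],.15],max_speed=.15)
r.servo_line([.6252,.2712,.30],[np.pi,0,.027],max_speed=.3); r.wait(.2)
c=imaging.read_camera("wrist"); t=imaging.read_camera("top"); pickle.dump((c,t),open("placed1.pkl","wb"))
print(monitor.read_t(),fit(c,[P[0],P[1],a],.094),fit(t,[P[0],P[1],a],.094))
p=fit(c,[P[0],P[1],a],.094)[0]
cv2.imwrite("pics/pl1.png",np.hstack([cv2.resize(overlay(c,p,.094,75,4),(400,400)),cv2.resize(t["image"][140:250,80:190,::-1],(400,400),interpolation=cv2.INTER_CUBIC)]))
E
```

```text
True [0.62321299 0.27063733 0.08122195] [3.14110882e+00 2.56274688e-04 1.93051972e-02] [-0.37682852 -0.01818284  3.69389223]
[0.62183672 0.26986425 0.07942648]
14.5667 (array([0.62154773, 0.27025542, 0.01321209]), np.float64(-115.3466796875)) (array([0.62418883, 0.26815927, 0.02207945]), np.float64(-162.6652374267578))
```

View pics/pl1.png

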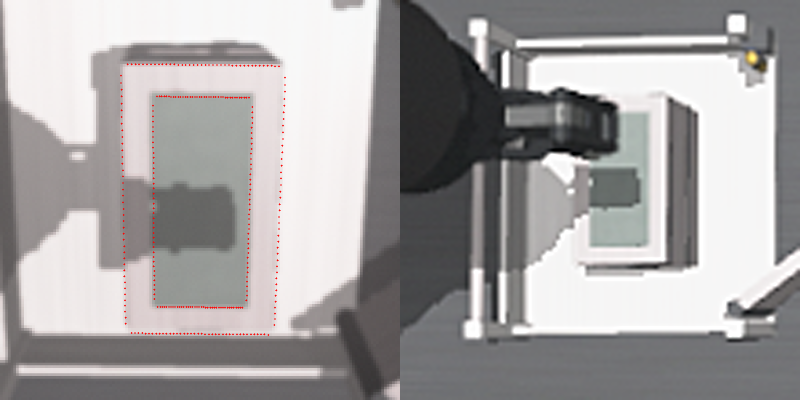

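Both cameras independently agree that the tall case sits about 2 mm off the base in x and y, and square in yaw. That is acceptable. I'll aim the flat case between the two.

```bash
python3 - <<'E'
from heldfit import *
from cell import r,imaging,monitor,release,close_gripper
x,y,a=.4779,-.3888,-.1179
r.move_to([x,y,.16],[np.pi,0,a])
r.servo_line([x,y,.06],max_speed=.15)
print(r.servo_line([x,y,.0295],max_speed=.06,guard=12))
close_gripper(); G=monitor.read_ee_pos(); print("gap",monitor.read_finger_gap(),monitor.read_finger_force(),G)
r.servo_line([x,y,.24],max_speed=.2)
print(monitor.read_wrist_force(),monitor.read_finger_gap())
x,y,a=.6229,.2714,.017
r.move_to([x,y,.24],[np.pi,0,a])
r.servo_line([x,y,.094+G[2]+.02],max_speed=.12)
print(r.servo_line([x,y,.094+G[2]-.003],max_speed=.03,guard=6),monitor.read_ee_pos(),monitor.read_orientation(),monitor.read_wrist_force())
r.wait(.2);print(monitor.read_ee_pos())
release(); P=monitor.read_ee_pos(); print(P)
r.servo_line([P[0],P[1],.20],max_speed=.15)
r.servo_line([.6252,.2712,.32],[np.pi,0,.027],max_speed=.3); r.wait(.2)
c=imaging.read_camera("wrist"); t=imaging.read_camera("top"); pickle.dump((c,t),open("placed2.pkl","wb"))
p,f=fit(c,[P[0],P[1],a],.122)
print(monitor.read_t(),p,f,fit(t,[P[0],P[1],a],.122))
cv2.imwrite("pics/pl2.png",np.hstack([cv2.resize(c["image"][40:340,60:480,::-1],(560,400)),cv2.resize(overlay(c,p,.122,75,4),(240,400))]))
E
```

```text
False
gap 0.7116422560911838 66.88515543937683 [ 0.47830052 -0.38895509  0.03022029]
[ 0.78769866 -0.84288135 -3.85575943] 0.7152727139121757
True [0.62277871 0.27132465 0.1242377 ] [3.14101398e+00 3.59337966e-04 1.72839868e-02] [-0.44047549 -0.34995657  3.49032785]
[0.62279058 0.27133668 0.12425265]
[0.62169826 0.27073824 0.12262145]
26.125 [0.62235965 0.27077905 0.01480792] -126.5200424194336 (array([0.61364609, 0.26800318, 0.01269096]), np.float64(-150.2325439453125))
```

View pics/pl2.png

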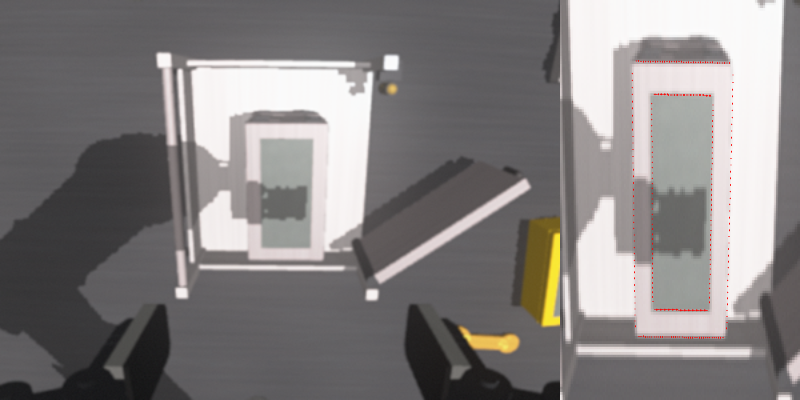

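The stack is square, with the flat case at (0.6224, 0.2708). I'll get the bay frame and gate angle from the post tops at crop pixels (164,60), (391,61), (182,293), (372,294) and the gate's top edge from (376,277) to (527,183).

```bash
python3 - <<'E'
from h import *
c,t=pickle.load(open("placed2.pkl","rb"))
f=lambda q:np.array(q)/(4/3)+[60,40]
W=p2w(c,f([(164,60),(391,61),(182,293),(372,294)]),.102); B=np.array([[103,86],[103,-85],[-93,86],[-93,-85]])/1000
M=cv2.estimateAffinePartial2D(B,W)[0]; s=np.hypot(M[0,0],M[1,0]); a=np.arctan2(M[1,0],M[0,0])
print(W,"scale",s,"yaw",a,"org",M[:,2],"res",(B@M[:,:2].T+M[:,2]-W)*1000)
R=np.array([[np.cos(a),-np.sin(a)],[np.sin(a),np.cos(a)]]); o=W.mean(0)-R@B.mean(0)
g=(p2w(c,f([(376,277),(527,183)]),.102)-o)@R
print("org",o,"gate in bay",g, "angle",-np.arctan2(*(g[1]-g[0])[::-1]), -np.arctan2(g[1,1]+.085,g[1,0]+.08), np.hypot(*(g[1]+[.08,.085])))
E
```

```text
Traceback (most recent call last):
cv2.error: OpenCV(4.12.0) /io/opencv/modules/calib3d/src/ptsetreg.cpp:1108: error: (-215:Assertion failed) count >= 0 && to.checkVector(2) == count in function 'estimateAffinePartial2D'
```

```bash
python3 - <<'E'
from h import *
c,t=pickle.load(open("placed2.pkl","rb"))
f=lambda q:np.array(q)/(4/3)+[60,40]
W=np.ascontiguousarray(p2w(c,f([(164,60),(391,61),(182,293),(372,294)]),.102)); B=np.array([[103,86],[103,-85],[-93,86],[-93,-85]])/1000
M=cv2.estimateAffinePartial2D(B,W)[0]; s=np.hypot(M[0,0],M[1,0]); a=np.arctan2(M[1,0],M[0,0])
print("scale",s,"yaw",a,"res",((B@M[:,:2].T+M[:,2]-W)*1000).round(1).tolist())
R=np.array([[np.cos(a),-np.sin(a)],[np.sin(a),np.cos(a)]]); o=W.mean(0)-R@B.mean(0)
g=(p2w(c,f([(376,277),(527,183)]),.102)-o)@R
print("org",o,"gate in bay",g, "angle",-np.arctan2(*(g[1]-g[0])[::-1]), -np.arctan2(g[1,1]+.085,g[1,0]+.08), np.hypot(*(g[1]+[.08,.085])))
E
```

```text
scale 1.0005116700354928 yaw 0.01822791107033381 res [[0.1, 0.3], [-0.3, 0.0], [0.3, 0.1], [0.0, -0.3]]
org [0.61840594 0.2775878 ] gate in bay [[-0.07610898 -0.08694283]
 [ 0.01058628 -0.20783325]] angle 0.9486599436045751 0.9353604355336226 0.15262332826036384
```

The post fit is within 0.3 mm and the gate angle is about 0.94 rad. Now I'll push the gate shut along its arc with closed fingers.

```bash
python3 - <<'E'
from h import *
from cell import r,imaging,monitor,close_gripper
a=.0182;o=np.array([.6184,.2776])
rot=lambda t:np.array([[np.cos(t),-np.sin(t)],[np.sin(t),np.cos(t)]])
hinge=o+rot(a)@[-.080,-.085]
def pose(th,off,z=.085): return [*(hinge+rot(a-th)@[.130,-.003-off]),z],[np.pi,0,a-th]
close_gripper()
r.move_to(*pose(.94,.06,.22))
p,q=pose(.94,.05); print(r.servo_line(p,q,max_speed=.15,guard=15))
p,q=pose(.94,.018); print("approach",r.servo_line(p,q,max_speed=.06,guard=8))
for th in np.r_[np.arange(.84,.15,-.1),.14]:
    p,q=pose(th,.0145); hit=r.servo_line(p,q,max_speed=.10,guard=20)
    if hit: print("hit",th); break
print(monitor.read_t(),monitor.read_wrist_force())
for th in np.arange(.10,-.05,-.02):
    p,q=pose(th,.0145); hit=r.servo_line(p,q,max_speed=.03,guard=22)
    print(round(th,3),hit,np.round(monitor.read_wrist_force(),1))
    if hit: break
P=monitor.read_ee_pos(); 
back=np.array(P[:2])+rot(a)@[0,-.05]
r.servo_line([*back,P[2]],max_speed=.1); r.servo_line([*back,.3],max_speed=.25)
r.move_to([.6252,.24,.34],[np.pi,0,.027]); r.wait(.2)
c=imaging.read_camera("wrist"); pickle.dump(c,open("end.pkl","wb")); print(monitor.read_t())
cv2.imwrite("pics/end.png",c["image"][40:340,60:480,::-1].repeat(1,0))
print(fit(c,[.6224,.2708,.015],.122), w2p(c,[[*(hinge+rot(a)@[.154,0]),.102],[*(hinge+rot(a)@[.004,0]),.102]])-[60,40])
E
```

```text
False
approach False
31.9083 [ 0.34640262  0.37112169 -0.41143723]
0.1 False [-0.1 -0.   0.4]
0.08 False [-2.  -3.6  2.7]
0.06 False [-1.  -3.6  3.3]
0.04 False [-1.1  0.   1.2]
0.02 False [-0.2 -3.5  2.8]
-0.0 False [-0.3 -9.2  6.7]
-0.02 False [ -0.1 -15.6   9.2]
-0.04 False [ -0.6 -20.2  12.3]
36.5167
(array([0.62220551, 0.27045863, 0.01864852]), np.float64(-127.69938659667969)) [[257.62414069  74.75893749]
 [251.71834309 200.32923627]]
```

View pics/end.png

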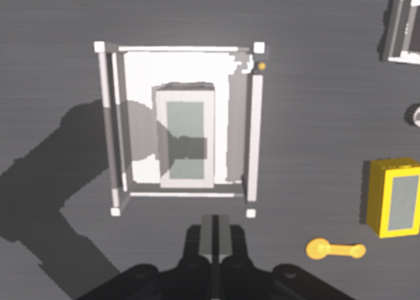

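The gate's top edge lies along the predicted shut line from (257,75) to (251,200). The push force peaked, dropped to 0 (the snap), then rose against the hard stop. The stack hasn't moved, so I'm handing in.

```bash
python3 -c "
from cell import order
print(order.sign_off())"
```

```text
the job is handed in; nothing more can be done
None
```

The job was handed in at about 36.5 s: the tall case is on the base case (about 2 mm off centre) with the flat case on top, and the gate is shut on its catch; I saw no sign of the bystanders being touched but did not re-measure them.

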